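Clamp a module into the test socket

TASK

Swing the clamp lever of the test socket up and right back, take the tall oblong module out of the parts tray and lay it flat in the socket's nest, let go of it, then swing the lever down again until its pad rests on the module. Leave the other modules in the tray and everything else on the bench where they are.

Things in the scene. Friction and masses are not known exactly. Their poses are not given: they have to be found in the camera images.
- socket: Test socket, fixed: dark steel base plate 110 x 66 x 12 mm. Origin on the bench (plate spans x -60 to +50, y -33 to +33 mm); z up, x runs from the hinge end to the end where the shut lever's handle sticks out. Two aluminium hinge cheeks, 22 mm long in x, centred at x = -45, y = +-13.5 mm, reach 68 mm above the bench.
- nest (a point): Centre of the nest's floor, 12 mm above the bench, at x = +10 mm of the socket; axes as the socket's. The nest is a shallow pocket 46 mm (x) by 31 mm (y) with black walls 6 mm thick and 10 mm high (tops 22 mm above the bench). The module goes in with its 40 mm length along x, either way round, with 3 mm play at each end and 2.5 mm at each side.
- clamp (a joint): Clamp lever's angle in rad. 0: level, pad 38 mm above the nest floor, just resting on a seated tall module; 1.57: upright; 2.0: stop, leaning back beyond the hinge; down to -0.04 over an empty nest. It starts shut or partly raised (0 to 0.5). Stiff hinge (friction 0.1 N m, about 1 N at the handle): it stays where it is left.
- clamp_hinge (a point): The lever's hinge axis, at mid-width of the socket, 45 mm behind the socket's origin (-x) and 60 mm above the bench; the axis runs along the socket's y.
- clamp_grip (a point): Middle of the lever's handle, moves with the lever. The lever is a steel strip 11 mm wide, 8 mm thick; at its end a round black-sleeved cross handle, 11 mm in diameter, sticks out sideways to the socket's +y, parallel to the hinge axis, from y = 6 to 68 mm (free all round). This point is on its axis at y = 44 mm, 115 mm from the hinge axis: level with the hinge, towards socket +x, at joint 0.
- clamp_pad (a point): Centre of the face of the lever's rubber pad (16 mm in diameter, under the strip), 55 mm out from the hinge and 10 mm below the strip's mid-line; it comes down on the middle of the module's top.
- tray: Black open parts tray 180 x 180 mm, walls and floor 4 mm, 18 mm high, fixed, with two dividers making 2 x 2 compartments of 84 mm; origin under its centre. One module stands in each compartment; which is where varies.
- tall_module: The module to be tested: tall oblong bare aluminium box, 40 mm (its x) by 26 mm (its y) by 38 mm high, about 70 g, standing upright in a tray compartment. Origin at the centre of its underside, z up.
- low_module: Bystander in the tray: low oblong aluminium box 40 x 26 mm, 20 mm high. Origin at the centre of its underside.
- square_module: Bystander in the tray: square aluminium box 38 x 38 mm, 24 mm high. Origin at the centre of its underside.
- round_module: Bystander in the tray: aluminium can 36 mm in diameter, 34 mm high, with a brass stub 8 mm high on top. Origin at the centre of its underside.
- tape_roll: Bystander: white ring 68 mm across and 30 mm high, on the bench. Origin at the centre of its underside.
- screwdriver: Bystander: screwdriver 170 mm long lying on the bench, far side.
- adapter: Bystander: small steel and brass adapter, 22 mm in diameter, 26 mm high, standing on the bench between socket and tray. Origin at the centre of its underside.
- dongle: Bystander: white interface dongle 75 x 28 x 16 mm with a steel plug, lying on the bench near the robot. Origin at the centre of its underside.

How it is judged:
On the way, in this order (a step that is already met when the one before it is completed fails the run):
1. the clamp lever is swung up and back (beyond 1.3 rad) (value of joint clamp above 1.3 rad), for 0.2 s.
2. the tall module lies flat in the nest, let go, with the lever still raised (horizontal distance between tall_module and nest below 0.005 m and z of tall_module in the frame of nest between -0.003 and 0.003 m and angle between tall_module's own z axis and vertical below 0.07 rad and angle between the x axis of tall_module and the x axis of socket, either way round below 0.2 rad and value of joint clamp above 0.8 rad and contact force between the fingers and tall_module below 0.05 N and linear speed of tall_module below 0.02 m/s), for 0.2 s.
At the end, for the whole second after the job is handed in: The tall module is at rest flat in the nest (within 5 mm of its centre, 3 mm of its floor, 0.2 rad of its direction either way round, tilted less than 0.07 rad), and the clamp lever is at rest, down on it (below 0.06 rad) (horizontal distance between tall_module and nest below 0.005 m and z of tall_module in the frame of nest between -0.003 and 0.003 m and angle between tall_module's own z axis and vertical below 0.07 rad and angle between the x axis of tall_module and the x axis of socket, either way round below 0.2 rad and value of joint clamp below 0.06 rad and linear speed of tall_module below 0.01 m/s and velocity of joint clamp between -0.05 and 0.05 rad/s); the robot touches nothing.
It fails at once if one of the other modules is shifted by more than 20 mm (distance of any of low_module, square_module, round_module from where it was at the start of the episode above 0.02 m).
It fails at once if a bystander on the bench is shifted by more than 20 mm (distance of any of tape_roll, screwdriver, adapter, dongle from where it was at the start of the episode above 0.02 m).
It also fails if it takes over 67 s, if anything falls off the work surface, if the arm or the gripper's body presses on something with over 40 N, if the wrist force passes 120 N, or if a joint passes its speed limit or range.

ROBOT

A 6-joint arm with a two-finger parallel gripper is mounted at the origin on the work surface. World frame = base frame: x ahead of the robot, y to its left, z up, the work surface at z = 0. Lengths are in m, angles in rad, forces in N, time in s.
With the tool pointing down it reaches from about 0.325 to 0.85 m from the base axis. Payload 15.5 kg.
Tool frame: the origin (TCP) lies on the centre line of the jaws, within the pads' length; the fingertips stand 17 mm ahead of it and the grasp point (between the pads) lies 2 mm behind it (tip_extent is the distance from the TCP to the fingertips, in m); z points along the fingers, y is the line along which they close (so a half turn about z gives the same grasp; the last joint's range is limited). The gripper opens to 91 mm and grips with 3 to 60 N. Pads are 32 mm wide; open, the fingers measure 118 mm over their backs; the gripper's body (76 mm by 178 mm) begins 60 mm behind the grasp point.
Start: joints at [1.069, 0.494, 1.345, -0, 1.302, -0.096], TCP at [0.247, 0.574, 0.231] pointing down, gripper open.
Joint ranges: [-2.91, 2.91], [-0.82, 2.16], [0.22, 2.67], [-1.22, 4.37], [0.12, 2.79], [-3.08, 3.08]. Speed limits (rad/s): [1.89, 1.89, 2.57, 3.01, 3.01, 3.01].

INTERFACE

Orientations are given as a rotation vector (axis times angle).
In Python, from workcell import sense, capture, calibration, finish_job, find_in, trace, tip_of, tip_extent gives the robot as it stands. The module is installed in compiled form; this text tells all that it offers.
- The arm moves only by the shell command python3 -m handwheel 'ROWS' [FORCE]. ROWS is JSON, a list of rows, each an object of numbers: "jaw": the opening, from 0 (shut) to 1 (fully open); "tx", "ty", "tz": the shift along the tool's x, y, z in units of 0.075 m (1.0 is 0.075 m); "wx", "wy", "wz": the turn, a rotation vector about the tool's x, y, z in units of 180 degrees (1.0 is 180 degrees). In form: [{"jaw": .., "tx": .., "ty": .., "tz": .., "wx": .., "wy": .., "wz": ..}, ...]. A call has exactly 5 rows; each row shifts and turns the commanded pose from where the row before left it, along the tool's axes as they then stand; what a row does not reach is not made up. A row lasts 1/12 s, in which the tool goes at most 41.7 mm and 7.16 degrees, less where a joint would pass 70% of its speed; a pose out of reach is approached as far as the arm can. A call with a number of a shift or a turn outside -1 to 1 is refused whole. A call with a gripper value outside its range is refused whole. The fingers move at their own pace and stop on an object; FORCE is the grip in N (left out, the last holds). Time passes only in rows, so rows that do not move let the fingers close, or fill a call up. It gives the time, the measured TCP pose, the force, the opening and the grip force at its end, in the units of the state.
- sense(): the state, without advancing time (a new reading comes with each control period).
- capture(name): name is "scene" or "top" or "wrist"; returns the picture (384x512x3 uint8, red, green, blue); there is no depth.
- calibration(name): a dict with "fov_y" (degrees; the focal length in pixels is half the picture's height over the tangent of half this angle, whatever the lens; pixels are square), "cx", "cy" (the principal point, pixels), "dist_coeffs" ([k1, k2, p1, p2, k3] as OpenCV has them; the pictures are not rectified), "world_from_camera" (4x4, takes a point from camera to world coordinates). Camera axes: x right, y up, looking along -z (the intrinsics and any distortion apply to the point x, -y, -z); pixel columns grow to the right and rows downward; lengths in m; the calibration is good to about 2 mm. A picture is of the moment at which its call begins: read the wrist's pose just before it. calibration takes no time and is no camera call; for the wrist camera it gives the pose at the moment of the call.
- finish_job(): hands the job in; it is judged then, once.
Trained networks look in the newest picture that a camera, given by its name, has taken for a name from the list of things; names that differ only in an ending like _2 or _b are one class to them, and where a whole thing is asked for, a point or a joint stands for the part that bears it (a point fixed in the world has none). Each returns a list of dicts, best first, with "score" (0 to 1); they miss things now and then, are a little off and sometimes report something else, mostly with a low value. They report only what shows in the picture. A call takes as long as a camera call.
- find_in(camera, name): "centre" ([x, y, z] in m, in world coordinates, good to about 4 mm: the middle of the surface that is visible of it).
- trace(camera, name): "mask" (384x512 bool, what is visible of it).
- tip_of(camera, name): "centre" ([x, y, z] in m, in world coordinates, good to about 4 mm: a listed point, or the origin of a listed thing).
The state is a dict: "time": time; "q": joint angles; "qvel": joint speeds; "tau": joint torques, N m; "ee_pos": TCP position; "orientation": TCP orientation; "force": force on the tool from outside, world axes, zero at the start; "wrist_torque": the same for the moment, N m; "gripper_width": finger opening in m; "grip_force": force on a finger pad.
Only numpy, scipy, OpenCV 4.12 (cv2) and the standard library are available. Lean on these libraries where they do the work, as an engineer would, in place of code of your own. Each camera call takes 0.05 s, during which the arm holds its last target. There are 200 camera calls.

## Working session

There is one attempt and no reset: what is moved stays moved. The work goes in short steps, Python scripts to look and compute and a shell command to move; the robot and the scene stay as the last step left them, time stands still between calls to the robot, and variables do not carry over. Pictures are saved under pics/ and viewed, at most 10 in all, crops included, and the job is handed in when it is done.

```bash
mkdir -p pics; cat > h.py <<'E'
import numpy as np, cv2
from workcell import *
from scipy.spatial.transform import Rotation as R
np.set_printoptions(precision=4,suppress=True)
def save(c,n):
    im=capture(c); cv2.imwrite(f'pics/{n}.png',im[...,::-1]); return im
def pix(c,u,v,z):
    k=calibration(c); f=192/np.tan(np.radians(k['fov_y']/2))
    K=np.array([[f,0,k['cx']],[0,f,k['cy']],[0,0,1]])
    p=cv2.undistortPoints(np.array([[[u,v]]],float),K,np.array(k['dist_coeffs'],float))[0,0]
    T=np.array(k['world_from_camera']); d=T[:3,:3]@[p[0],-p[1],-1]
    o=T[:3,3]; return o+d*(z-o[2])/d[2]
E
python3 - <<'E'
from h import *
s=sense(); print(s['ee_pos'],s['orientation'],R.from_rotvec(s['orientation']).as_matrix(),s['gripper_width'],tip_extent)
for c in('scene','top'):
    save(c,c+'0')
    for n in('socket','nest','clamp_hinge','clamp_grip','clamp_pad','tray','tall_module','low_module','square_module','round_module','adapter','tape_roll','dongle'):
        for d in tip_of(c,n)[:2]: print(c,n,np.array(d['centre']),round(d['score'],2))
a=cv2.imread('pics/scene0.png');b=cv2.imread('pics/top0.png')
cv2.imwrite('pics/both.png',cv2.resize(b,(800,600)))
E
```

```text
[0.2466 0.5739 0.2303] [-0.6331 -3.0767  0.0018] [[-0.9188  0.3948 -0.0006]
 [ 0.3948  0.9188 -0.001 ]
 [ 0.0002 -0.0012 -1.    ]] 0.0912836834766702 0.017
scene socket [ 0.5613 -0.1809 -0.0011] 0.75
scene socket [ 0.5479 -0.1811  0.013 ] 0.7
scene nest [ 0.5512 -0.1808  0.0121] 0.71
scene clamp_hinge [ 0.604  -0.1858  0.0589] 0.74
scene clamp_hinge [0.6204 0.1801 0.0044] 0.15
scene clamp_grip [ 0.4965 -0.2226  0.1103] 0.84
scene clamp_pad [ 0.5507 -0.1783  0.0731] 0.67
scene clamp_pad [0.6158 0.1821 0.0057] 0.32
scene tray [0.5694 0.2216 0.0018] 0.78
scene tall_module [0.6186 0.1794 0.0029] 0.62
scene tall_module [0.6027 0.2607 0.0013] 0.5
scene low_module [0.602  0.2625 0.0021] 0.67
scene square_module [0.5221 0.1731 0.0074] 0.72
scene square_module [0.5687 0.2239 0.0015] 0.37
scene round_module [0.5245 0.2635 0.0007] 0.72
scene adapter [ 0.4885 -0.0117 -0.002 ] 0.48
scene tape_roll [ 0.7459  0.0238 -0.0026] 0.61
scene dongle [ 0.3863 -0.011  -0.0045] 0.51
top socket [ 0.5634 -0.179   0.0003] 0.9
top nest [ 0.5511 -0.182   0.0115] 0.9
top clamp_hinge [ 0.6049 -0.1861  0.0585] 0.79
top clamp_grip [ 0.4975 -0.218   0.1101] 0.79
top clamp_pad [ 0.5499 -0.1818  0.0751] 0.87
top tray [0.5196 0.1723 0.0042] 0.56
top tall_module [ 0.6198  0.1805 -0.0001] 0.72
top tall_module [0.5165 0.1702 0.0047] 0.7
top square_module [ 0.4992 -0.2203  0.1054] 0.27
top round_module [0.5218 0.2607 0.009 ] 0.66
top adapter [ 0.4857 -0.0122 -0.0024] 0.65
top tape_roll [0.7479 0.0257 0.0032] 0.8
top dongle [ 0.3876 -0.0089  0.0003] 0.86
```

View pics/both.png

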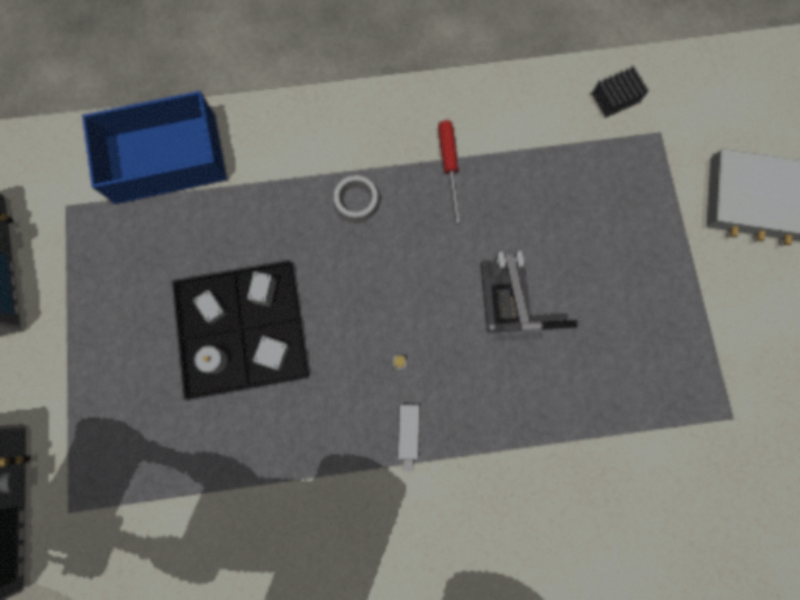

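View pics/scene0.png

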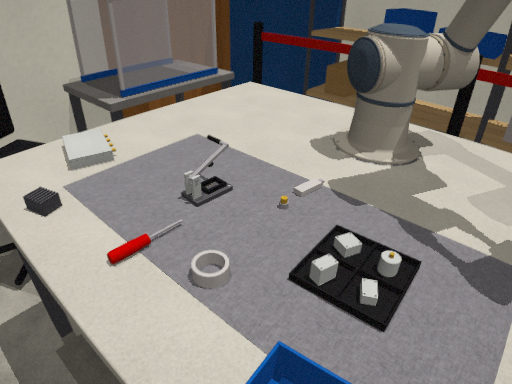

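The top view shows the tray at left, with the tall module at about (262,287). The socket is at right, with the hinge at (510,258) and the half-raised handle at (560,323). The scene view confirms that the tall box is at (323,268). I'll move over the tray first for a wrist look on the way.

```bash
cat > go.py <<'E'
import sys
from h import *
# go.py x y z rows : per-row shift in tool units ; 5th arg: wanted tool-y heading (deg)
s=sense(); M=R.from_rotvec(s['orientation']).as_matrix(); a=list(map(float,sys.argv[1:]))
d=M.T@(np.array(a[:3])-s['ee_pos'])/.075
print('pos',np.array(s['ee_pos']),'t',s['time'],'rows',d/a[3], 'per-row mm',np.linalg.norm(d)*75/a[3])
if len(a)>4:
    h=np.degrees(np.arctan2(M[1,1],M[0,1])); e=(a[4]-h+90)%180-90
    print('heading',h,'total wz',-e/180)
E
M='{"tx":-0.356,"ty":-0.19,"tz":-0.062}'
python3 -m handwheel '[{"tx":-0.356,"ty":-0.19,"tz":-0.062},{"tx":-0.356,"ty":-0.19,"tz":-0.062},{"tx":-0.356,"ty":-0.19,"tz":-0.062},{"tx":-0.356,"ty":-0.19,"tz":-0.062},{"tx":-0.356,"ty":-0.19,"tz":-0.062}]' 15
python3 -m handwheel '[{"tx":-0.356,"ty":-0.19,"tz":-0.062},{"tx":-0.356,"ty":-0.19,"tz":-0.062},{"tx":-0.356,"ty":-0.19,"tz":-0.062},{"tx":-0.356,"ty":-0.19,"tz":-0.062},{"tx":-0.356,"ty":-0.19,"tz":-0.062}]'
python3 -m handwheel '[{"tx":-0.356,"ty":-0.19,"tz":-0.062},{"tx":-0.356,"ty":-0.19,"tz":-0.062},{"tx":-0.356,"ty":-0.19,"tz":-0.062},{"tx":-0.356,"ty":-0.19,"tz":-0.062},{"tx":-0.356,"ty":-0.19,"tz":-0.062}]'
python3 - <<'E'
from h import *
save('wrist','w1')
for n in('tall_module','low_module','tray'):
    for d in tip_of('wrist',n)[:2]: print(n,np.array(d['centre']),round(d['score'],2))
for d in trace('wrist','tall_module')[:1]:
    m=d['mask'].astype(np.uint8); r=cv2.minAreaRect(cv2.findNonZero(m)); print(r)
    print([pix('wrist',*p,0.042) for p in cv2.boxPoints(r)])
E
python3 go.py .4975 -.2205 .22 20 -5
```

```text
pos [0.2467 0.5742 0.2309] t 1.65 rows [-0.3628 -0.4208  0.0073] per-row mm 41.67260917099857
heading 66.75058852261158 total wz 0.39861438068117544invalid input at $[0]: expected keys jaw, tx, ty, tz, wx, wy, wz
invalid input at $[0]: expected keys jaw, tx, ty, tz, wx, wy, wz
invalid input at $[0]: expected keys jaw, tx, ty, tz, wx, wy, wz
```

View pics/w1.png

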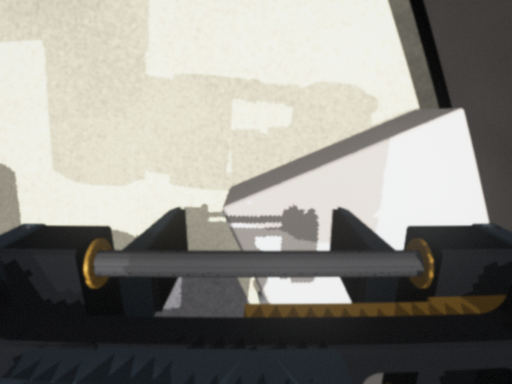

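The wrist view shows bare bench, because every row needs all its keys and the move was refused. I'll resend it with full rows.

```bash
python3 -m handwheel '[{"jaw":1,"tx":-0.356,"ty":-0.19,"tz":-0.062,"wx":0,"wy":0,"wz":0},{"jaw":1,"tx":-0.356,"ty":-0.19,"tz":-0.062,"wx":0,"wy":0,"wz":0},{"jaw":1,"tx":-0.356,"ty":-0.19,"tz":-0.062,"wx":0,"wy":0,"wz":0},{"jaw":1,"tx":-0.356,"ty":-0.19,"tz":-0.062,"wx":0,"wy":0,"wz":0},{"jaw":1,"tx":-0.356,"ty":-0.19,"tz":-0.062,"wx":0,"wy":0,"wz":0}]' 15 &&
python3 -m handwheel '[{"jaw":1,"tx":-0.356,"ty":-0.19,"tz":-0.062,"wx":0,"wy":0,"wz":0},{"jaw":1,"tx":-0.356,"ty":-0.19,"tz":-0.062,"wx":0,"wy":0,"wz":0},{"jaw":1,"tx":-0.356,"ty":-0.19,"tz":-0.062,"wx":0,"wy":0,"wz":0},{"jaw":1,"tx":-0.356,"ty":-0.19,"tz":-0.062,"wx":0,"wy":0,"wz":0},{"jaw":1,"tx":-0.356,"ty":-0.19,"tz":-0.062,"wx":0,"wy":0,"wz":0}]' &&
python3 -m handwheel '[{"jaw":1,"tx":-0.356,"ty":-0.19,"tz":-0.062,"wx":0,"wy":0,"wz":0},{"jaw":1,"tx":-0.356,"ty":-0.19,"tz":-0.062,"wx":0,"wy":0,"wz":0},{"jaw":1,"tx":-0.356,"ty":-0.19,"tz":-0.062,"wx":0,"wy":0,"wz":0},{"jaw":1,"tx":-0.356,"ty":-0.19,"tz":-0.062,"wx":0,"wy":0,"wz":0},{"jaw":1,"tx":-0.356,"ty":-0.19,"tz":-0.062,"wx":0,"wy":0,"wz":0}]'
python3 - <<'E'
from h import *
save('wrist','w2')
print(np.array(calibration('wrist')['world_from_camera']))
for n in('tall_module','low_module','tray'):
    for d in tip_of('wrist',n)[:2]: print(n,np.array(d['centre']),round(d['score'],2))
for d in trace('wrist','tall_module')[:1]:
    m=d['mask'].astype(np.uint8); r=cv2.minAreaRect(cv2.findNonZero(m)); print(r)
    print([pix('wrist',*p,0.042) for p in cv2.boxPoints(r)])
E
python3 go.py .4975 -.2205 .22 15 -5
```

```text
time: 2.07
ee_pos: [0.3419, 0.4549, 0.2544]
orientation: [0.633, 3.077, 0.0]
force: [0.9, -0.0, 0.4]
gripper_width: 0.091
grip_force: 0.0
time: 2.48
ee_pos: [0.4365, 0.3366, 0.2778]
orientation: [0.633, 3.077, 0.0]
force: [0.7, -0.9, 1.3]
gripper_width: 0.0911
grip_force: 0.0
time: 2.9
ee_pos: [0.5311, 0.2184, 0.301]
orientation: [0.633, 3.077, 0.0]
force: [0.5, 0.1, -0.3]
gripper_width: 0.0911
grip_force: 0.0
[[ 0.396  -0.8862 -0.2405  0.4667]
 [ 0.9182  0.3818  0.1052  0.2445]
 [-0.0014 -0.2625  0.9649  0.4561]
 [ 0.      0.      0.      1.    ]]
tall_module [0.6203 0.1813 0.0055] 0.8
low_module [0.6023 0.2595 0.001 ] 0.9
tray [0.5692 0.2212 0.0009] 0.83
((258.0, 224.5), (33.0, 18.0), 90.0)
[array([0.5822, 0.1819, 0.042 ]), array([0.5928, 0.2067, 0.042 ]), array([0.6423, 0.1859, 0.042 ]), array([0.6314, 0.1603, 0.042 ])]
pos [0.53   0.2199 0.3005] t 3.15 rows [-0.1282 -0.371   0.0715] per-row mm 29.92364888219165
heading 66.72386936576413 total wz 0.3984659409209118
```

View pics/w2.png

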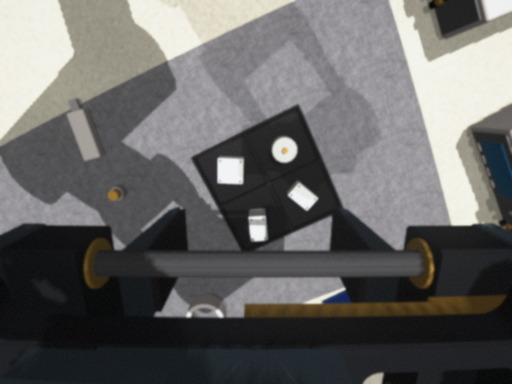

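The wrist picture shows the tall module at (258,225) with its long axis vertical in the image, so its yaw matches the tool's. I'm going to the lever now.

```bash
for i in 1 2 3; do python3 -m handwheel '[{"jaw":1,"tx":-0.128,"ty":-0.371,"tz":0.0715,"wx":0,"wy":0,"wz":0},{"jaw":1,"tx":-0.128,"ty":-0.371,"tz":0.0715,"wx":0,"wy":0,"wz":0},{"jaw":1,"tx":-0.128,"ty":-0.371,"tz":0.0715,"wx":0,"wy":0,"wz":0},{"jaw":1,"tx":-0.128,"ty":-0.371,"tz":0.0715,"wx":0,"wy":0,"wz":0},{"jaw":1,"tx":-0.128,"ty":-0.371,"tz":0.0715,"wx":0,"wy":0,"wz":0}]' >/dev/null; done
for i in 1 2; do python3 -m handwheel '[{"jaw":0.5,"tx":0,"ty":0,"tz":0,"wx":0,"wy":0,"wz":0.0399},{"jaw":0.5,"tx":0,"ty":0,"tz":0,"wx":0,"wy":0,"wz":0.0399},{"jaw":0.5,"tx":0,"ty":0,"tz":0,"wx":0,"wy":0,"wz":0.0399},{"jaw":0.5,"tx":0,"ty":0,"tz":0,"wx":0,"wy":0,"wz":0.0399},{"jaw":0.5,"tx":0,"ty":0,"tz":0,"wx":0,"wy":0,"wz":0.0399}]'; done
python3 - <<'E'
from h import *
save('wrist','w3')
for c in('wrist','top'):
  capture(c)
  for n in('socket','nest','clamp_hinge','clamp_grip'):
    for d in tip_of(c,n)[:1]: print(c,n,np.array(d['centre']),round(d['score'],2))
E
python3 go.py .4975 -.2205 .11 5 -5
```

```text
time: 4.82
ee_pos: [0.4979, -0.2193, 0.2201]
orientation: [-1.555, -2.729, -0.0]
force: [0.1, 0.1, -0.2]
gripper_width: 0.0608
grip_force: 0.0
time: 5.23
ee_pos: [0.498, -0.2192, 0.2202]
orientation: [-2.318, -2.119, -0.0]
force: [0.3, -0.0, -0.5]
gripper_width: 0.0458
grip_force: 0.0
wrist socket [ 0.5593 -0.1806  0.0033] 0.97
wrist nest [ 0.5485 -0.1788  0.0126] 0.56
wrist clamp_hinge [ 0.6073 -0.187   0.0614] 0.82
wrist clamp_grip [ 0.499  -0.2212  0.112 ] 0.78
top socket [ 0.5621 -0.1797  0.0016] 0.57
top nest [ 0.5523 -0.1793  0.0132] 0.8
top clamp_hinge [0.5189 0.1713 0.0041] 0.32
top clamp_grip [ 0.4989 -0.224   0.1081] 0.83
pos [ 0.4978 -0.2205  0.2202] t 5.7833 rows [ 0.     -0.0009  0.2939] per-row mm 22.044655985971424
heading -4.811100305306219 total wz 0.001049442748298822
```

View pics/w3.png

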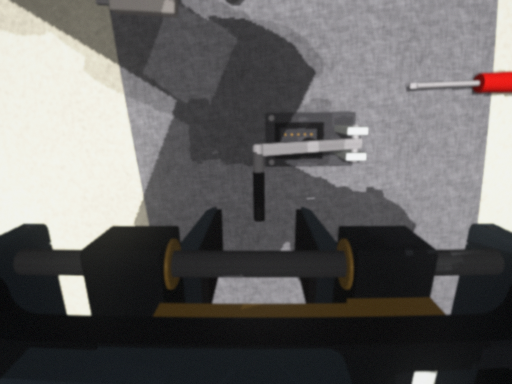

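The wrist view shows the handle sleeve at (259,195), with the socket plate edges level in the image, so the jaw heading matches the socket. I'll descend on the handle and close.

```bash
python3 -m handwheel '[{"jaw":0.5,"tx":0,"ty":0,"tz":0.299,"wx":0,"wy":0,"wz":0},{"jaw":0.5,"tx":0,"ty":0,"tz":0.299,"wx":0,"wy":0,"wz":0},{"jaw":0.5,"tx":0,"ty":0,"tz":0.299,"wx":0,"wy":0,"wz":0},{"jaw":0.5,"tx":0,"ty":0,"tz":0.299,"wx":0,"wy":0,"wz":0},{"jaw":0.5,"tx":0,"ty":0,"tz":0.299,"wx":0,"wy":0,"wz":0}]'
for i in 1 2; do python3 -m handwheel '[{"jaw":0,"tx":0,"ty":0,"tz":0,"wx":0,"wy":0,"wz":0},{"jaw":0,"tx":0,"ty":0,"tz":0,"wx":0,"wy":0,"wz":0},{"jaw":0,"tx":0,"ty":0,"tz":0,"wx":0,"wy":0,"wz":0},{"jaw":0,"tx":0,"ty":0,"tz":0,"wx":0,"wy":0,"wz":0},{"jaw":0,"tx":0,"ty":0,"tz":0,"wx":0,"wy":0,"wz":0}]' 15; done
python3 - <<'E'
from h import *
s=sense(); print(s['ee_pos'],s['force'],s['gripper_width'])
# arc plan: tool y = heading -5 = socket -x ; lever up => -tz ; back (socket -x) => +ty
a0=np.arcsin((s['ee_pos'][2]+.002-.06)/.115); print(a0)
a=np.linspace(a0,1.9,26); P=np.c_[-np.cos(a),-np.sin(a)]*.115/.075
print(np.diff(P,axis=0).round(3).tolist())
E
```

```text
time: 6.2
ee_pos: [0.4979, -0.2206, 0.1072]
orientation: [2.313, 2.126, 0.0]
force: [0.7, -0.2, -0.3]
gripper_width: 0.0455
grip_force: 0.0
time: 6.62
ee_pos: [0.4985, -0.2209, 0.1094]
orientation: [2.312, 2.124, 0.001]
force: [0.5, 1.3, 0.2]
gripper_width: 0.0151
grip_force: 0.0
time: 7.03
ee_pos: [0.4976, -0.2207, 0.1082]
orientation: [-2.314, -2.125, 0.001]
force: [-5.6, -3.2, 3.4]
gripper_width: 0.01
grip_force: 15.0
[ 0.4976 -0.2207  0.1082] [-5.5831 -3.1901  3.3769] 0.010000282556631714
0.4518407989938587
[[0.041, -0.079], [0.046, -0.076], [0.05, -0.073], [0.054, -0.07], [0.058, -0.067], [0.062, -0.064], [0.065, -0.06], [0.069, -0.056], [0.072, -0.052], [0.075, -0.048], [0.077, -0.043], [0.08, -0.039], [0.082, -0.034], [0.084, -0.029], [0.085, -0.024], [0.087, -0.019], [0.088, -0.014], [0.088, -0.009], [0.089, -0.004], [0.089, 0.001], [0.089, 0.006], [0.088, 0.011], [0.087, 0.016], [0.086, 0.021], [0.085, 0.026]]
```

Handle gripped. I'll follow the arc.

```bash
python3 -m handwheel '[{"jaw":0,"tx":0,"ty":0.041,"tz":-0.079,"wx":0,"wy":0,"wz":0},{"jaw":0,"tx":0,"ty":0.046,"tz":-0.076,"wx":0,"wy":0,"wz":0},{"jaw":0,"tx":0,"ty":0.05,"tz":-0.073,"wx":0,"wy":0,"wz":0},{"jaw":0,"tx":0,"ty":0.054,"tz":-0.07,"wx":0,"wy":0,"wz":0},{"jaw":0,"tx":0,"ty":0.058,"tz":-0.067,"wx":0,"wy":0,"wz":0}]'
python3 -m handwheel '[{"jaw":0,"tx":0,"ty":0.062,"tz":-0.064,"wx":0,"wy":0,"wz":0},{"jaw":0,"tx":0,"ty":0.065,"tz":-0.06,"wx":0,"wy":0,"wz":0},{"jaw":0,"tx":0,"ty":0.069,"tz":-0.056,"wx":0,"wy":0,"wz":0},{"jaw":0,"tx":0,"ty":0.072,"tz":-0.052,"wx":0,"wy":0,"wz":0},{"jaw":0,"tx":0,"ty":0.075,"tz":-0.048,"wx":0,"wy":0,"wz":0}]'
python3 - <<'E'
from h import *
capture('scene')
print([ (np.array(d['centre']),d['score']) for d in tip_of('scene','clamp_grip')[:1]])
E
```

```text
time: 7.45
ee_pos: [0.5144, -0.2219, 0.1356]
orientation: [-2.311, -2.123, 0.004]
force: [-18.5, -3.3, 12.3]
gripper_width: 0.0095
grip_force: 15.0
time: 7.87
ee_pos: [0.5405, -0.224, 0.1573]
orientation: [-2.312, -2.123, 0.003]
force: [-15.7, 1.2, 21.3]
gripper_width: 0.0096
grip_force: 15.0
[(array([ 0.5415, -0.2246,  0.1602]), 0.83)]
```

```bash
python3 -m handwheel '[{"jaw":0,"tx":0,"ty":0.07,"tz":-0.06,"wx":0,"wy":0,"wz":0},{"jaw":0,"tx":0,"ty":0.08,"tz":-0.042,"wx":0,"wy":0,"wz":0},{"jaw":0,"tx":0,"ty":0.082,"tz":-0.034,"wx":0,"wy":0,"wz":0},{"jaw":0,"tx":0,"ty":0.084,"tz":-0.029,"wx":0,"wy":0,"wz":0},{"jaw":0,"tx":0,"ty":0.085,"tz":-0.024,"wx":0,"wy":0,"wz":0}]'
python3 -m handwheel '[{"jaw":0,"tx":0,"ty":0.087,"tz":-0.019,"wx":0,"wy":0,"wz":0},{"jaw":0,"tx":0,"ty":0.088,"tz":-0.014,"wx":0,"wy":0,"wz":0},{"jaw":0,"tx":0,"ty":0.088,"tz":-0.009,"wx":0,"wy":0,"wz":0},{"jaw":0,"tx":0,"ty":0.089,"tz":-0.004,"wx":0,"wy":0,"wz":0},{"jaw":0,"tx":0,"ty":0.089,"tz":0.001,"wx":0,"wy":0,"wz":0}]'
python3 -m handwheel '[{"jaw":0,"tx":0,"ty":0.089,"tz":0.006,"wx":0,"wy":0,"wz":0},{"jaw":0,"tx":0,"ty":0.088,"tz":0.011,"wx":0,"wy":0,"wz":0},{"jaw":0,"tx":0,"ty":0.087,"tz":0.016,"wx":0,"wy":0,"wz":0},{"jaw":0,"tx":0,"ty":0.086,"tz":0.021,"wx":0,"wy":0,"wz":0},{"jaw":0,"tx":0,"ty":0.085,"tz":0.026,"wx":0,"wy":0,"wz":0}]'
python3 - <<'E'
from h import *
save('scene','s2')
print([ (np.array(d['centre']),d['score']) for d in tip_of('scene','clamp_grip')[:1]])
E
```

```text
time: 8.38
ee_pos: [0.5726, -0.2266, 0.171]
orientation: [-2.314, -2.125, -0.001]
force: [-3.3, 4.1, 3.5]
gripper_width: 0.0096
grip_force: 15.0
time: 8.8
ee_pos: [0.6058, -0.2296, 0.174]
orientation: [-2.314, -2.125, -0.0]
force: [-1.4, 4.2, 4.5]
gripper_width: 0.0095
grip_force: 15.0
time: 9.22
ee_pos: [0.6383, -0.2326, 0.1678]
orientation: [2.314, 2.125, 0.0]
force: [-0.8, 3.7, 2.5]
gripper_width: 0.0092
grip_force: 15.0
[(array([ 0.6387, -0.2307,  0.1739]), 0.71)]
```

The lever is back at about 1.88 rad. I'll release, rise, turn, and go above the module.

```bash
python3 -m handwheel '[{"jaw":0.3,"tx":0,"ty":0,"tz":0,"wx":0,"wy":0,"wz":0},{"jaw":0.3,"tx":0,"ty":0,"tz":0,"wx":0,"wy":0,"wz":0},{"jaw":0.3,"tx":0,"ty":0,"tz":0,"wx":0,"wy":0,"wz":0},{"jaw":0.3,"tx":0,"ty":0,"tz":-0.05,"wx":0,"wy":0,"wz":0},{"jaw":0.3,"tx":0,"ty":0,"tz":-0.2,"wx":0,"wy":0,"wz":0}]'
python3 -m handwheel '[{"jaw":0.5,"tx":0,"ty":0,"tz":-0.3,"wx":0,"wy":0,"wz":0},{"jaw":0.5,"tx":0,"ty":0,"tz":-0.2,"wx":0,"wy":0,"wz":0},{"jaw":0.5,"tx":0,"ty":0,"tz":-0.2,"wx":0,"wy":0,"wz":-0.0393},{"jaw":0.5,"tx":0,"ty":0,"tz":0,"wx":0,"wy":0,"wz":-0.0393},{"jaw":0.5,"tx":0,"ty":0,"tz":0,"wx":0,"wy":0,"wz":-0.0393}]'
python3 -m handwheel '[{"jaw":0.5,"tx":0,"ty":0,"tz":0,"wx":0,"wy":0,"wz":-0.0393},{"jaw":0.5,"tx":0,"ty":0,"tz":0,"wx":0,"wy":0,"wz":-0.0393},{"jaw":0.5,"tx":0,"ty":0,"tz":0,"wx":0,"wy":0,"wz":-0.0393},{"jaw":0.5,"tx":0,"ty":0,"tz":0,"wx":0,"wy":0,"wz":-0.0393},{"jaw":0.5,"tx":0,"ty":0,"tz":0,"wx":0,"wy":0,"wz":-0.0393}]'
python3 -m handwheel '[{"jaw":0.5,"tx":0,"ty":0,"tz":0,"wx":0,"wy":0,"wz":-0.0393},{"jaw":0.5,"tx":0,"ty":0,"tz":0,"wx":0,"wy":0,"wz":-0.0393},{"jaw":0.5,"tx":0,"ty":0,"tz":0,"wx":0,"wy":0,"wz":0},{"jaw":0.5,"tx":0,"ty":0,"tz":0,"wx":0,"wy":0,"wz":0},{"jaw":0.5,"tx":0,"ty":0,"tz":0,"wx":0,"wy":0,"wz":0}]'
python3 - <<'E'
from h import *
capture('scene')
print([ (np.array(d['centre']),d['score']) for d in tip_of('scene','clamp_grip')[:1]])
E
python3 go.py .620 .181 .18 15 66.7
```

```text
time: 9.73
ee_pos: [0.6362, -0.2322, 0.1851]
orientation: [-2.312, -2.122, 0.002]
force: [-0.2, 0.1, 0.9]
gripper_width: 0.027
grip_force: 0.0
time: 10.15
ee_pos: [0.6378, -0.2329, 0.241]
orientation: [1.874, 2.518, 0.0]
force: [-0.3, -0.7, -0.3]
gripper_width: 0.0458
grip_force: 0.0
time: 10.57
ee_pos: [0.6373, -0.2327, 0.2396]
orientation: [1.021, 2.971, -0.0]
force: [-0.1, -0.3, 0.0]
gripper_width: 0.0453
grip_force: 0.0
time: 10.98
ee_pos: [0.6375, -0.2325, 0.2395]
orientation: [0.664, 3.07, -0.0]
force: [-0.2, -0.4, -0.0]
gripper_width: 0.0455
grip_force: 0.0
[(array([ 0.6379, -0.2309,  0.1698]), 0.78)]
pos [ 0.6375 -0.2325  0.2394] t 11.0833 rows [0.1655 0.3286 0.0528] per-row mm 27.87331113500703
heading 65.69328476235711 total wz -0.005592862431349409
```

```bash
for i in 1 2 3; do python3 -m handwheel '[{"jaw":0.5,"tx":0.1655,"ty":0.3286,"tz":0.0528,"wx":0,"wy":0,"wz":0},{"jaw":0.5,"tx":0.1655,"ty":0.3286,"tz":0.0528,"wx":0,"wy":0,"wz":0},{"jaw":0.5,"tx":0.1655,"ty":0.3286,"tz":0.0528,"wx":0,"wy":0,"wz":0},{"jaw":0.5,"tx":0.1655,"ty":0.3286,"tz":0.0528,"wx":0,"wy":0,"wz":0},{"jaw":0.5,"tx":0.1655,"ty":0.3286,"tz":0.0528,"wx":0,"wy":0,"wz":0}]' | head -2; done
python3 - <<'E'
from h import *
im=save('wrist','w4'); print(sense()['ee_pos'])
for d in tip_of('wrist','tall_module')[:2]: print(np.array(d['centre']),round(d['score'],2))
d=trace('wrist','tall_module')[0]; m=d['mask'].astype(np.uint8)
# bright top face: dominant brightness cluster in mask
g=im.mean(2); print(d['score'],m.sum(),np.percentile(g[m>0],[5,25,50,75,95]))
ys,xs=np.where(m); x0,x1,y0,y1=xs.min()-12,xs.max()+12,ys.min()-12,ys.max()+12; print(x0,x1,y0,y1)
cv2.imwrite('pics/c4.png',cv2.resize(im[y0:y1,x0:x1,::-1],None,fx=6,fy=6,interpolation=cv2.INTER_CUBIC)[:600,:800])
E
```

```text
time: 11.5
ee_pos: [0.6311, -0.0935, 0.2194]
time: 11.92
ee_pos: [0.6248, 0.0445, 0.1996]
time: 12.33
ee_pos: [0.6185, 0.1824, 0.1798]
[0.6178 0.1868 0.179 ]
[0.617  0.1826 0.0055] 0.76
0.57 1039 [199.3 253.  255.  255.  255. ]
231 282 151 217
```

View pics/c4.png

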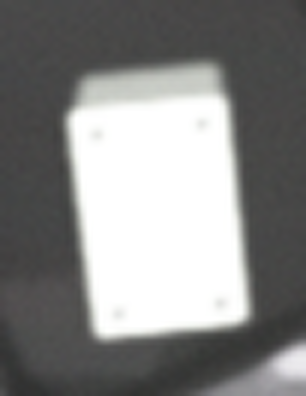

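The crop shows the top face with corners at about (68,112), (228,94), (250,324) and (97,340), scale 6 from (231,151). It is turned about 6° from the tool.

```bash
python3 - <<'E'
from h import *
C=np.array([pix('wrist',231+(u+.5)/6-.5,151+(v+.5)/6-.5,.042) for u,v in((68,112),(228,94),(250,324),(97,340))])
print(C, C.mean(0)); print([np.linalg.norm(C[i]-C[i-1]) for i in range(4)])
y=(C[1]-C[0])+(C[2]-C[3]); l=(C[3]-C[0])+(C[2]-C[1])
print('short heading',np.degrees(np.arctan2(y[1],y[0])),'long-90',np.degrees(np.arctan2(l[1],l[0]))+90)
E
python3 go.py .617 .183 .10 5 66.7
```

```text
[[0.5944 0.1749 0.042 ]
 [0.6027 0.201  0.042 ]
 [0.6418 0.1882 0.042 ]
 [0.6335 0.1624 0.042 ]] [0.6181 0.1816 0.042 ]
[np.float64(0.04104033662337706), np.float64(0.02739567320107923), np.float64(0.04114815782905895), np.float64(0.027103890674819317)]
short heading 72.35527731836102 long-90 72.06795019840712
pos [0.6183 0.1827 0.1795] t 12.4833 rows [ 0.0034 -0.0007  0.2121] per-row mm 15.909704220627358
heading 65.91083092507942 total wz -0.004384272638447663
```

```bash
python3 -m handwheel '[{"jaw":0.55,"tx":0,"ty":0,"tz":0,"wx":0,"wy":0,"wz":-0.035},{"jaw":0.55,"tx":0,"ty":-0.012,"tz":0.25,"wx":0,"wy":0,"wz":0},{"jaw":0.55,"tx":0,"ty":0,"tz":0.25,"wx":0,"wy":0,"wz":0},{"jaw":0.55,"tx":0,"ty":0,"tz":0.25,"wx":0,"wy":0,"wz":0},{"jaw":0.55,"tx":0,"ty":0,"tz":0.25,"wx":0,"wy":0,"wz":0}]'
python3 -m handwheel '[{"jaw":0.55,"tx":0,"ty":0,"tz":0.25,"wx":0,"wy":0,"wz":0},{"jaw":0.55,"tx":0,"ty":0,"tz":0.25,"wx":0,"wy":0,"wz":0},{"jaw":0.55,"tx":0,"ty":0,"tz":0.25,"wx":0,"wy":0,"wz":0},{"jaw":0.55,"tx":0,"ty":0,"tz":0.11,"wx":0,"wy":0,"wz":0},{"jaw":0.3,"tx":0,"ty":0,"tz":0,"wx":0,"wy":0,"wz":0}]'
for i in 1 2; do python3 -m handwheel '[{"jaw":0,"tx":0,"ty":0,"tz":0,"wx":0,"wy":0,"wz":0},{"jaw":0,"tx":0,"ty":0,"tz":0,"wx":0,"wy":0,"wz":0},{"jaw":0,"tx":0,"ty":0,"tz":0,"wx":0,"wy":0,"wz":0},{"jaw":0,"tx":0,"ty":0,"tz":0,"wx":0,"wy":0,"wz":0},{"jaw":0,"tx":0,"ty":0,"tz":0,"wx":0,"wy":0,"wz":0}]' 20;done
python3 go.py .617 .183 .10 5 85.2
```

```text
time: 12.9
ee_pos: [0.6188, 0.1791, 0.1044]
orientation: [0.49, 3.102, -0.0]
force: [-0.7, 0.5, -0.1]
gripper_width: 0.0501
grip_force: 0.0
time: 13.32
ee_pos: [0.6176, 0.1791, 0.0388]
orientation: [-0.489, -3.101, 0.002]
force: [-0.2, -0.3, -0.6]
gripper_width: 0.0459
grip_force: 0.0
time: 13.73
ee_pos: [0.6192, 0.1802, 0.0416]
orientation: [0.487, 3.102, 0.001]
force: [-0.9, -1.3, 7.7]
gripper_width: 0.0259
grip_force: 20.0
time: 14.15
ee_pos: [0.6192, 0.1802, 0.0417]
orientation: [0.487, 3.102, 0.001]
force: [-0.6, -2.7, 7.6]
gripper_width: 0.0258
grip_force: 20.0
pos [0.6192 0.1802 0.0417] t 14.15 rows [ 0.0077  0.0055 -0.1556] per-row mm 11.691327700011621
heading 72.1711071132077 total wz -0.07238273825995725
```

Gripped (width 25.8 mm). I'll lift and look at how it sits in the jaws.

```bash
python3 -m handwheel '[{"jaw":0,"tx":0,"ty":0,"tz":-0.1,"wx":0,"wy":0,"wz":0},{"jaw":0,"tx":0,"ty":0,"tz":-0.3,"wx":0,"wy":0,"wz":0},{"jaw":0,"tx":0,"ty":0,"tz":-0.4,"wx":0,"wy":0,"wz":0},{"jaw":0,"tx":0,"ty":0,"tz":-0.4,"wx":0,"wy":0,"wz":0},{"jaw":0,"tx":0,"ty":0,"tz":-0.4,"wx":0,"wy":0,"wz":0}]'
python3 - <<'E'
from h import *
im=save('wrist','w5');s=sense(); print(s['ee_pos'])
M=R.from_rotvec(s['orientation']).as_matrix()
for c in('wrist','scene','top'):
  capture(c)
  for d in tip_of(c,'tall_module')[:1]: print(c,np.array(d['centre']),'in tool',M.T@(np.array(d['centre'])-s['ee_pos']),round(d['score'],2))
cv2.imwrite('pics/c5.png',cv2.resize(im[130:330,160:360,::-1],None,fx=3,fy=3,interpolation=cv2.INTER_CUBIC))
E
```

```text
time: 14.57
ee_pos: [0.6182, 0.1802, 0.1624]
orientation: [0.487, 3.104, 0.0]
force: [0.5, -0.0, -0.0]
gripper_width: 0.0261
grip_force: 20.0
[0.6208 0.1808 0.1686]
wrist [0.622  0.1828 0.1304] in tool [-0.0002  0.0021  0.0382] 0.85
scene [0.6238 0.18   0.1247] in tool [-0.0028  0.      0.044 ] 0.66
```

View pics/c5.png

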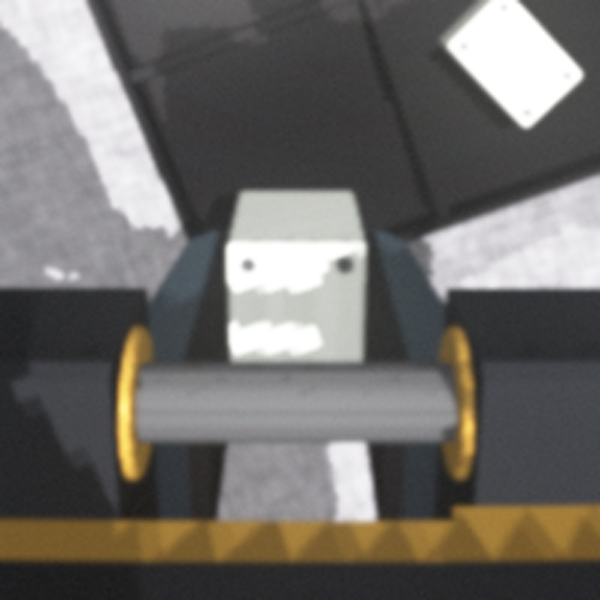

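The module hangs straight in the jaws, with its top front edge at crop (228–366, 242). Next I'll measure the in-hand offset and carry it to a viewpoint behind the nest.

```bash
python3 - <<'E'
from h import *
s=sense();M=R.from_rotvec(s['orientation']).as_matrix()
for u in(228,297,366): print(M.T@(pix('wrist',160+u/3-.33,130+242/3-.33,s['ee_pos'][2])-s['ee_pos']))
E
python3 go.py .595 -.185 .24 15 85.1
```

```text
[ 0.021  -0.0126  0.    ]
[0.021  0.0003 0.    ]
[0.0211 0.0132 0.    ]
pos [0.6177 0.18   0.1593] t 14.9167 rows [-0.08   -0.3151 -0.0716] per-row mm 24.96885064685818
heading 72.17028764636338 total wz -0.0718317352979812
```

```bash
for i in 1 2 3; do python3 -m handwheel '[{"jaw":0,"tx":-0.08,"ty":-0.315,"tz":-0.0716,"wx":0,"wy":0,"wz":0},{"jaw":0,"tx":-0.08,"ty":-0.315,"tz":-0.0716,"wx":0,"wy":0,"wz":0},{"jaw":0,"tx":-0.08,"ty":-0.315,"tz":-0.0716,"wx":0,"wy":0,"wz":0},{"jaw":0,"tx":-0.08,"ty":-0.315,"tz":-0.0716,"wx":0,"wy":0,"wz":0},{"jaw":0,"tx":-0.08,"ty":-0.315,"tz":-0.0716,"wx":0,"wy":0,"wz":0}]' |head -2; done
python3 -m handwheel '[{"jaw":0,"tx":0,"ty":0,"tz":0,"wx":0,"wy":0,"wz":-0.036},{"jaw":0,"tx":0,"ty":0,"tz":0,"wx":0,"wy":0,"wz":-0.036},{"jaw":0,"tx":0,"ty":0,"tz":0,"wx":0,"wy":0,"wz":0},{"jaw":0,"tx":0,"ty":0,"tz":0,"wx":0,"wy":0,"wz":0},{"jaw":0,"tx":0,"ty":0,"tz":0,"wx":0,"wy":0,"wz":0}]'
python3 - <<'E'
from h import *
im=save('wrist','w6'); print(sense()['ee_pos'])
for c in('wrist','top','scene'):
  capture(c)
  for n in('nest','socket','clamp_hinge'):
   for d in tip_of(c,n)[:1]: print(c,n,np.array(d['centre']),round(d['score'],2))
cv2.imwrite('pics/c6.png',cv2.resize(im[90:240,160:360,::-1],None,fx=4,fy=4,interpolation=cv2.INTER_CUBIC))
E
```

```text
time: 15.33
ee_pos: [0.61, 0.0575, 0.1862]
time: 15.75
ee_pos: [0.6025, -0.0642, 0.2131]
time: 16.17
ee_pos: [0.5949, -0.1858, 0.2399]
time: 16.58
ee_pos: [0.5954, -0.1844, 0.2403]
orientation: [-0.139, -3.137, -0.001]
force: [-0.4, -0.1, -1.1]
gripper_width: 0.0259
grip_force: 20.0
[ 0.5955 -0.1844  0.2404]
wrist nest [ 0.5491 -0.1813  0.0128] 0.83
wrist socket [ 0.5598 -0.1801 -0.0003] 0.71
wrist clamp_hinge [ 0.6074 -0.1862  0.0598] 0.71
top nest [ 0.5543 -0.1782  0.0121] 0.92
top socket [ 0.5634 -0.1784  0.0001] 0.84
top clamp_hinge [ 0.6028 -0.1843  0.0589] 0.63
scene nest [ 0.5493 -0.1793  0.0133] 0.87
scene socket [ 0.5592 -0.1813 -0.0015] 0.75
scene clamp_hinge [ 0.607  -0.1872  0.0584] 0.82
```

View pics/c6.png

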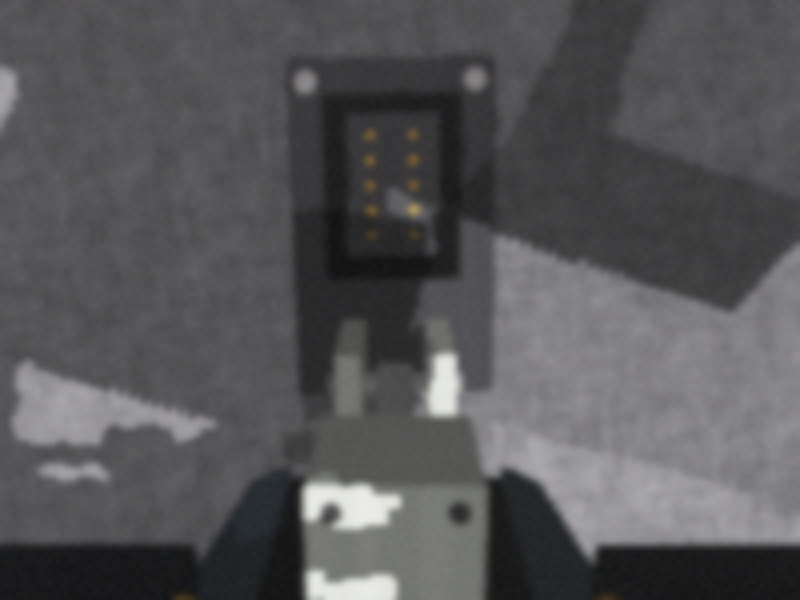

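The crop shows the empty nest with its pin columns at x=371 and 413, rows 135–235, so the centre is at about (392,185). The lever is behind and clear.

```bash
python3 - <<'E'
from h import *
P=lambda u,v,z:pix('wrist',160+(u+.5)/4-.5,90+(v+.5)/4-.5,z)
c=P(392,185,.0125); print('c',c)
a=P(392,135,.013)-P(392,235,.013);print('pin axis',np.degrees(np.arctan2(a[1],a[0])),np.linalg.norm(a))
pl=[P(*q,.012) for q in((289,60),(496,60))]; print(pl,np.linalg.norm(pl[0]-pl[1]),(pl[0]+pl[1])/2)
w=[P(*q,.022) for q in((322,97),(462,97),(330,277),(460,277))];print(w,np.mean(w,0))
a=w[0]+w[1]-w[2]-w[3];print(np.degrees(np.arctan2(a[1],a[0])))
sx=np.array([np.cos(np.radians(175.1)),np.sin(np.radians(175.1)),0]); print('from plate end',(pl[0]+pl[1])/2-.04*sx)
E
python3 go.py .551 -.1800 .10 10 85.1
```

```text
c [ 0.5501 -0.1819  0.0125]
pin axis 175.12473734469341 0.032122820394781884
[array([ 0.5082, -0.2112,  0.012 ]), array([ 0.5137, -0.1456,  0.012 ])] 0.06583051544985509 [ 0.5109 -0.1784  0.012 ]
[array([ 0.5205, -0.2013,  0.022 ]), array([ 0.5242, -0.1578,  0.022 ]), array([ 0.577 , -0.2043,  0.022 ]), array([ 0.5805, -0.1624,  0.022 ])] [ 0.5506 -0.1814  0.022 ]
176.10904785215214
from plate end [ 0.5508 -0.1818  0.012 ]
pos [ 0.5956 -0.1847  0.2409] t 17.2333 rows [0.0598 0.0013 0.1879] per-row mm 14.78947958254312
heading 85.12367558418057 total wz 0.00013153102322544582
```

```bash
python3 -m handwheel '[{"jaw":0,"tx":0.295,"ty":-0.005,"tz":0,"wx":0,"wy":0,"wz":0},{"jaw":0,"tx":0.294,"ty":-0.005,"tz":0,"wx":0,"wy":0,"wz":0},{"jaw":0,"tx":0,"ty":0,"tz":0.3,"wx":0,"wy":0,"wz":0},{"jaw":0,"tx":0,"ty":0,"tz":0.3,"wx":0,"wy":0,"wz":0},{"jaw":0,"tx":0,"ty":0,"tz":0.3,"wx":0,"wy":0,"wz":0}]'
python3 -m handwheel '[{"jaw":0,"tx":0,"ty":0,"tz":0.3,"wx":0,"wy":0,"wz":0},{"jaw":0,"tx":0,"ty":0,"tz":0.3,"wx":0,"wy":0,"wz":0},{"jaw":0,"tx":0,"ty":0,"tz":0.3,"wx":0,"wy":0,"wz":0},{"jaw":0,"tx":0,"ty":0,"tz":0.3,"wx":0,"wy":0,"wz":0},{"jaw":0,"tx":0,"ty":0,"tz":0.2,"wx":0,"wy":0,"wz":0}]'
python3 -m handwheel '[{"jaw":0,"tx":0,"ty":0,"tz":0,"wx":0,"wy":0,"wz":0},{"jaw":0,"tx":0,"ty":0,"tz":0,"wx":0,"wy":0,"wz":0},{"jaw":0,"tx":0,"ty":0,"tz":0,"wx":0,"wy":0,"wz":0},{"jaw":0,"tx":0,"ty":0,"tz":0,"wx":0,"wy":0,"wz":0},{"jaw":0,"tx":0,"ty":0,"tz":0,"wx":0,"wy":0,"wz":0}]'
python3 go.py .5515 -.1817 .0495 5 85.1
```

```text
time: 17.65
ee_pos: [0.5515, -0.1819, 0.1732]
orientation: [0.134, 3.137, -0.001]
force: [0.6, 0.4, -0.3]
gripper_width: 0.0257
grip_force: 20.0
time: 18.07
ee_pos: [0.551, -0.1815, 0.0665]
orientation: [-0.134, -3.137, -0.001]
force: [-0.7, 0.3, -1.3]
gripper_width: 0.0255
grip_force: 20.0
time: 18.48
ee_pos: [0.5522, -0.182, 0.0696]
orientation: [0.133, 3.137, -0.001]
force: [0.2, -0.1, -1.0]
gripper_width: 0.0261
grip_force: 20.0
pos [ 0.5522 -0.182   0.0696] t 18.4833 rows [0.0019 0.0007 0.0535] per-row mm 4.015676608977774
heading 85.13212446225619 total wz 0.0001784692347566224
```

```bash
python3 -m handwheel '[{"jaw":0,"tx":0,"ty":0,"tz":0.05,"wx":0,"wy":0,"wz":0},{"jaw":0,"tx":0,"ty":0,"tz":0.05,"wx":0,"wy":0,"wz":0},{"jaw":0,"tx":0,"ty":0,"tz":0.05,"wx":0,"wy":0,"wz":0},{"jaw":0,"tx":0,"ty":0,"tz":0.05,"wx":0,"wy":0,"wz":0},{"jaw":0,"tx":0,"ty":0,"tz":0.02,"wx":0,"wy":0,"wz":0}]'
python3 -m handwheel '[{"jaw":0,"tx":0,"ty":0,"tz":0.01,"wx":0,"wy":0,"wz":0},{"jaw":0,"tx":0,"ty":0,"tz":0.01,"wx":0,"wy":0,"wz":0},{"jaw":0,"tx":0,"ty":0,"tz":0,"wx":0,"wy":0,"wz":0},{"jaw":0,"tx":0,"ty":0,"tz":0,"wx":0,"wy":0,"wz":0},{"jaw":0,"tx":0,"ty":0,"tz":0,"wx":0,"wy":0,"wz":0}]'
python3 -c "
from h import *
for i in range(3): capture('scene'); s=sense();print(s['ee_pos'],s['force'])"
```

```text
time: 18.9
ee_pos: [0.5512, -0.1816, 0.0512]
orientation: [-0.133, -3.138, -0.0]
force: [0.2, 0.3, -1.6]
gripper_width: 0.0258
grip_force: 20.0
time: 19.32
ee_pos: [0.5516, -0.1818, 0.0506]
orientation: [0.133, 3.139, -0.0]
force: [-0.7, 0.7, -1.6]
gripper_width: 0.0258
grip_force: 20.0
[ 0.5516 -0.1818  0.0506] [-0.4372  0.9402 -1.0395]
[ 0.5516 -0.1818  0.0506] [ 0.4346 -0.2117 -0.9813]
[ 0.5516 -0.1818  0.0505] [ 0.4673  0.3184 -1.1731]
```

```bash
python3 -m handwheel '[{"jaw":0,"tx":0,"ty":0,"tz":0.01,"wx":0,"wy":0,"wz":0},{"jaw":0,"tx":0,"ty":0,"tz":0,"wx":0,"wy":0,"wz":0},{"jaw":0,"tx":0,"ty":0,"tz":0,"wx":0,"wy":0,"wz":0},{"jaw":0,"tx":0,"ty":0,"tz":0,"wx":0,"wy":0,"wz":0},{"jaw":0,"tx":0,"ty":0,"tz":0,"wx":0,"wy":0,"wz":0}]'|head -4
python3 -m handwheel '[{"jaw":0,"tx":0,"ty":0,"tz":0.01,"wx":0,"wy":0,"wz":0},{"jaw":0,"tx":0,"ty":0,"tz":0,"wx":0,"wy":0,"wz":0},{"jaw":0,"tx":0,"ty":0,"tz":0,"wx":0,"wy":0,"wz":0},{"jaw":0,"tx":0,"ty":0,"tz":0,"wx":0,"wy":0,"wz":0},{"jaw":0,"tx":0,"ty":0,"tz":0,"wx":0,"wy":0,"wz":0}]'|head -4
```

```text
time: 19.88
ee_pos: [0.5515, -0.1817, 0.0497]
orientation: [-0.134, -3.139, -0.0]
force: [-0.3, -0.2, -1.4]
time: 20.3
ee_pos: [0.5515, -0.1818, 0.0496]
orientation: [0.133, 3.138, -0.0]
force: [-3.3, 0.5, 13.3]
```

Floor contact at the predicted height. I'll release, rise, and check.

```bash
python3 -m handwheel '[{"jaw":0.5,"tx":0,"ty":0,"tz":-0.006,"wx":0,"wy":0,"wz":0},{"jaw":0.5,"tx":0,"ty":0,"tz":0,"wx":0,"wy":0,"wz":0},{"jaw":0.5,"tx":0,"ty":0,"tz":0,"wx":0,"wy":0,"wz":0},{"jaw":0.5,"tx":0,"ty":0,"tz":0,"wx":0,"wy":0,"wz":0},{"jaw":0.5,"tx":0,"ty":0,"tz":0,"wx":0,"wy":0,"wz":0}]'
python3 -m handwheel '[{"jaw":0.5,"tx":0,"ty":0,"tz":-0.1,"wx":0,"wy":0,"wz":0},{"jaw":0.5,"tx":0,"ty":0,"tz":-0.3,"wx":0,"wy":0,"wz":0},{"jaw":0.5,"tx":0,"ty":0,"tz":-0.4,"wx":0,"wy":0,"wz":0},{"jaw":0.5,"tx":0,"ty":0,"tz":-0.4,"wx":0,"wy":0,"wz":0},{"jaw":0.5,"tx":0,"ty":0,"tz":-0.4,"wx":0,"wy":0,"wz":0}]'
python3 -m handwheel '[{"jaw":0.5,"tx":0,"ty":0,"tz":-0.4,"wx":0,"wy":0,"wz":0},{"jaw":0.5,"tx":0,"ty":0,"tz":-0.4,"wx":0,"wy":0,"wz":0},{"jaw":0.5,"tx":0,"ty":0,"tz":0,"wx":0,"wy":0,"wz":0},{"jaw":0.5,"tx":0,"ty":0,"tz":0,"wx":0,"wy":0,"wz":0},{"jaw":0.5,"tx":0,"ty":0,"tz":0,"wx":0,"wy":0,"wz":0}]'
python3 - <<'E'
from h import *
im=save('wrist','w7'); print(sense()['ee_pos'])
for c in('wrist','scene'):
  capture(c)
  for n in('tall_module','nest','clamp_grip'):
   for d in tip_of(c,n)[:1]: print(c,n,np.array(d['centre']),round(d['score'],2))
cv2.imwrite('pics/c7.png',cv2.resize(im[110:260,160:360,::-1],None,fx=4,fy=4,interpolation=cv2.INTER_CUBIC))
E
```

```text
time: 20.72
ee_pos: [0.5515, -0.1817, 0.0493]
orientation: [-0.133, -3.139, -0.0]
force: [-0.1, 0.4, 0.1]
gripper_width: 0.0458
grip_force: 0.0
time: 21.13
ee_pos: [0.5513, -0.1816, 0.1712]
orientation: [-0.133, -3.139, -0.0]
force: [0.7, -0.9, -0.2]
gripper_width: 0.0456
grip_force: 0.0
time: 21.55
ee_pos: [0.5512, -0.1816, 0.2293]
orientation: [-0.133, -3.139, -0.0]
force: [-0.6, 0.4, 0.8]
gripper_width: 0.0457
grip_force: 0.0
[ 0.551  -0.1815  0.2287]
wrist tall_module [ 0.5524 -0.1755  0.0114] 0.87
wrist nest [ 0.55   -0.1773  0.0139] 0.83
scene tall_module [ 0.5507 -0.1788  0.0109] 0.83
scene nest [ 0.5488 -0.1808  0.0127] 0.8
scene clamp_grip [ 0.7699 -0.1346 -0.0009] 0.23
```

View pics/c7.png

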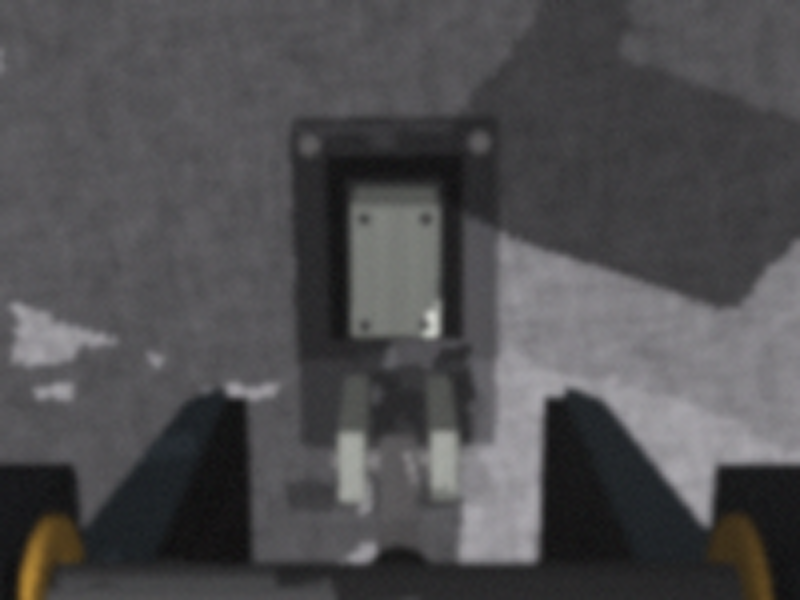

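The module sits centred in the nest, with its top at crop (348–440, 205–338) and even margins. I'll turn and go back to the handle.

```bash
for i in 1 2; do python3 -m handwheel '[{"jaw":0.5,"tx":0,"ty":0,"tz":0,"wx":0,"wy":0,"wz":0.039},{"jaw":0.5,"tx":0,"ty":0,"tz":0,"wx":0,"wy":0,"wz":0.039},{"jaw":0.5,"tx":0,"ty":0,"tz":0,"wx":0,"wy":0,"wz":0.039},{"jaw":0.5,"tx":0,"ty":0,"tz":0,"wx":0,"wy":0,"wz":0.039},{"jaw":0.5,"tx":0,"ty":0,"tz":0,"wx":0,"wy":0,"wz":0.039}]'>/dev/null; done
python3 -m handwheel '[{"jaw":0.5,"tx":0,"ty":0,"tz":0,"wx":0,"wy":0,"wz":0.037},{"jaw":0.5,"tx":0,"ty":0,"tz":0,"wx":0,"wy":0,"wz":0.037},{"jaw":0.5,"tx":0,"ty":0,"tz":0,"wx":0,"wy":0,"wz":0.036},{"jaw":0.5,"tx":0,"ty":0,"tz":0,"wx":0,"wy":0,"wz":0},{"jaw":0.5,"tx":0,"ty":0,"tz":0,"wx":0,"wy":0,"wz":0}]'
python3 go.py .6378 -.2326 .23 5 -4.9
```

```text
time: 23.25
ee_pos: [0.5515, -0.1817, 0.2293]
orientation: [-2.31, -2.129, 0.0]
force: [-0.4, 0.8, -0.9]
gripper_width: 0.0452
grip_force: 0.0
pos [ 0.5515 -0.1817  0.2293] t 23.25 rows [-0.1165  0.2403 -0.0019] per-row mm 20.0305195897985
heading -4.664263208084507 total wz 0.0013096488439749976
```

```bash
python3 -m handwheel '[{"jaw":0.5,"tx":-0.1165,"ty":0.24,"tz":0,"wx":0,"wy":0,"wz":0},{"jaw":0.5,"tx":-0.1165,"ty":0.24,"tz":0,"wx":0,"wy":0,"wz":0},{"jaw":0.5,"tx":-0.1165,"ty":0.24,"tz":0,"wx":0,"wy":0,"wz":0},{"jaw":0.5,"tx":-0.1165,"ty":0.24,"tz":0,"wx":0,"wy":0,"wz":0},{"jaw":0.5,"tx":-0.1165,"ty":0.24,"tz":0,"wx":0,"wy":0,"wz":0}]'|head -2
python3 -m handwheel '[{"jaw":0.5,"tx":0,"ty":0,"tz":0.2,"wx":0,"wy":0,"wz":0},{"jaw":0.5,"tx":0,"ty":0,"tz":0.2,"wx":0,"wy":0,"wz":0},{"jaw":0.5,"tx":0,"ty":0,"tz":0.2,"wx":0,"wy":0,"wz":0},{"jaw":0.5,"tx":0,"ty":0,"tz":0.21,"wx":0,"wy":0,"wz":0},{"jaw":0.2,"tx":0,"ty":0,"tz":0,"wx":0,"wy":0,"wz":0}]'
for i in 1 2; do python3 -m handwheel '[{"jaw":0,"tx":0,"ty":0,"tz":0,"wx":0,"wy":0,"wz":0},{"jaw":0,"tx":0,"ty":0,"tz":0,"wx":0,"wy":0,"wz":0},{"jaw":0,"tx":0,"ty":0,"tz":0,"wx":0,"wy":0,"wz":0},{"jaw":0,"tx":0,"ty":0,"tz":0,"wx":0,"wy":0,"wz":0},{"jaw":0,"tx":0,"ty":0,"tz":0,"wx":0,"wy":0,"wz":0}]' 15; done
python3 - <<'E'
from h import *
s=sense(); p=s['ee_pos'];print(p)
for xh in(.602,.601): print(np.arctan2(p[2]+.002-.06,xh-p[0]),np.hypot(p[2]+.002-.06,xh-p[0]))
a=np.linspace(1.885,0.06,31); P=np.c_[-np.cos(a),-np.sin(a)]*.115/.075
print(np.diff(P,axis=0).round(3).tolist())
E
```

```text
time: 23.67
ee_pos: [0.6383, -0.2334, 0.2293]
time: 24.08
ee_pos: [0.6361, -0.2323, 0.1654]
orientation: [-2.306, -2.127, 0.003]
force: [-0.3, 0.5, -1.2]
gripper_width: 0.0413
grip_force: 0.0
time: 24.5
ee_pos: [0.6379, -0.2331, 0.1695]
orientation: [2.312, 2.125, 0.001]
force: [0.1, -0.4, 4.2]
gripper_width: 0.0098
grip_force: 15.0
time: 24.92
ee_pos: [0.6381, -0.2331, 0.1694]
orientation: [2.312, 2.124, 0.001]
force: [0.8, -0.0, 6.1]
gripper_width: 0.0099
grip_force: 15.0
[ 0.6381 -0.2331  0.1694]
1.8839602128717279 0.11711598803519811
1.8920619837793782 0.1174279121008805
[[-0.09, -0.026], [-0.091, -0.021], [-0.092, -0.015], [-0.093, -0.009], [-0.093, -0.004], [-0.093, 0.002], [-0.093, 0.008], [-0.092, 0.013], [-0.091, 0.019], [-0.09, 0.024], [-0.088, 0.03], [-0.086, 0.035], [-0.084, 0.04], [-0.082, 0.045], [-0.079, 0.05], [-0.075, 0.055], [-0.072, 0.059], [-0.068, 0.064], [-0.064, 0.068], [-0.06, 0.071], [-0.056, 0.075], [-0.051, 0.078], [-0.046, 0.081], [-0.041, 0.084], [-0.036, 0.086], [-0.031, 0.088], [-0.025, 0.09], [-0.02, 0.091], [-0.014, 0.092], [-0.008, 0.093]]
```

```bash
python3 -m handwheel '[{"jaw":0,"tx":0,"ty":-0.09,"tz":-0.026,"wx":0,"wy":0,"wz":0},{"jaw":0,"tx":0,"ty":-0.091,"tz":-0.021,"wx":0,"wy":0,"wz":0},{"jaw":0,"tx":0,"ty":-0.092,"tz":-0.015,"wx":0,"wy":0,"wz":0},{"jaw":0,"tx":0,"ty":-0.093,"tz":-0.009,"wx":0,"wy":0,"wz":0},{"jaw":0,"tx":0,"ty":-0.093,"tz":-0.004,"wx":0,"wy":0,"wz":0}]'
python3 -m handwheel '[{"jaw":0,"tx":0,"ty":-0.093,"tz":0.002,"wx":0,"wy":0,"wz":0},{"jaw":0,"tx":0,"ty":-0.093,"tz":0.008,"wx":0,"wy":0,"wz":0},{"jaw":0,"tx":0,"ty":-0.092,"tz":0.013,"wx":0,"wy":0,"wz":0},{"jaw":0,"tx":0,"ty":-0.091,"tz":0.019,"wx":0,"wy":0,"wz":0},{"jaw":0,"tx":0,"ty":-0.09,"tz":0.024,"wx":0,"wy":0,"wz":0}]'
python3 -m handwheel '[{"jaw":0,"tx":0,"ty":-0.088,"tz":0.03,"wx":0,"wy":0,"wz":0},{"jaw":0,"tx":0,"ty":-0.086,"tz":0.035,"wx":0,"wy":0,"wz":0},{"jaw":0,"tx":0,"ty":-0.084,"tz":0.04,"wx":0,"wy":0,"wz":0},{"jaw":0,"tx":0,"ty":-0.082,"tz":0.045,"wx":0,"wy":0,"wz":0},{"jaw":0,"tx":0,"ty":-0.079,"tz":0.05,"wx":0,"wy":0,"wz":0}]'
```

```text
time: 25.33
ee_pos: [0.6024, -0.2302, 0.1744]
orientation: [2.314, 2.125, -0.0]
force: [1.3, -5.0, -0.0]
gripper_width: 0.0098
grip_force: 15.0
time: 25.75
ee_pos: [0.5682, -0.227, 0.1691]
orientation: [2.314, 2.125, -0.0]
force: [1.9, -4.7, -1.8]
gripper_width: 0.0096
grip_force: 15.0
time: 26.17
ee_pos: [0.537, -0.2242, 0.1539]
orientation: [-2.314, -2.125, -0.0]
force: [2.5, -3.7, -0.9]
gripper_width: 0.0094
grip_force: 15.0
```

```bash
python3 -m handwheel '[{"jaw":0,"tx":0,"ty":-0.075,"tz":0.055,"wx":0,"wy":0,"wz":0},{"jaw":0,"tx":0,"ty":-0.072,"tz":0.059,"wx":0,"wy":0,"wz":0},{"jaw":0,"tx":0,"ty":-0.068,"tz":0.064,"wx":0,"wy":0,"wz":0},{"jaw":0,"tx":0,"ty":-0.064,"tz":0.068,"wx":0,"wy":0,"wz":0},{"jaw":0,"tx":0,"ty":-0.06,"tz":0.071,"wx":0,"wy":0,"wz":0}]'
python3 -m handwheel '[{"jaw":0,"tx":0,"ty":-0.056,"tz":0.075,"wx":0,"wy":0,"wz":0},{"jaw":0,"tx":0,"ty":-0.051,"tz":0.078,"wx":0,"wy":0,"wz":0},{"jaw":0,"tx":0,"ty":-0.046,"tz":0.081,"wx":0,"wy":0,"wz":0},{"jaw":0,"tx":0,"ty":-0.041,"tz":0.084,"wx":0,"wy":0,"wz":0},{"jaw":0,"tx":0,"ty":-0.036,"tz":0.086,"wx":0,"wy":0,"wz":0}]'
python3 - <<'E'
from h import *
capture('scene'); s=sense(); print(s['ee_pos'],s['force'])
print([ (np.array(d['centre']),d['score']) for d in tip_of('scene','clamp_grip')[:1]])
E
```

```text
time: 26.58
ee_pos: [0.5119, -0.2222, 0.13]
orientation: [2.314, 2.125, 0.0]
force: [4.2, -2.8, -1.6]
gripper_width: 0.0094
grip_force: 15.0
time: 27.0
ee_pos: [0.4949, -0.2208, 0.0996]
orientation: [2.314, 2.125, 0.0]
force: [5.3, -1.2, 0.1]
gripper_width: 0.0096
grip_force: 15.0
[ 0.4944 -0.2206  0.0986] [ 6.0574 -5.1292 -5.1301]
[(array([ 0.4948, -0.2189,  0.107 ]), 0.55)]
```

```bash
python3 -m handwheel '[{"jaw":0,"tx":0,"ty":-0.031,"tz":0.088,"wx":0,"wy":0,"wz":0},{"jaw":0,"tx":0,"ty":-0.025,"tz":0.09,"wx":0,"wy":0,"wz":0},{"jaw":0,"tx":0,"ty":-0.02,"tz":0.091,"wx":0,"wy":0,"wz":0},{"jaw":0,"tx":0,"ty":-0.014,"tz":0.092,"wx":0,"wy":0,"wz":0},{"jaw":0,"tx":0,"ty":-0.006,"tz":0.06,"wx":0,"wy":0,"wz":0}]'
python3 -m handwheel '[{"jaw":0,"tx":0,"ty":-0.002,"tz":0.03,"wx":0,"wy":0,"wz":0},{"jaw":0,"tx":0,"ty":0,"tz":0.02,"wx":0,"wy":0,"wz":0},{"jaw":0,"tx":0,"ty":0,"tz":0,"wx":0,"wy":0,"wz":0},{"jaw":0,"tx":0,"ty":0,"tz":0,"wx":0,"wy":0,"wz":0},{"jaw":0,"tx":0,"ty":0,"tz":0,"wx":0,"wy":0,"wz":0}]'
```

```text
time: 27.52
ee_pos: [0.4876, -0.2201, 0.0676]
orientation: [-2.313, -2.125, 0.0]
force: [1.8, -3.0, 0.8]
gripper_width: 0.0095
grip_force: 15.0
time: 27.93
ee_pos: [0.4874, -0.2201, 0.065]
orientation: [-2.313, -2.125, 0.001]
force: [-1.9, -4.5, -0.4]
gripper_width: 0.0098
grip_force: 15.0
```

```bash
python3 -m handwheel '[{"jaw":0,"tx":0,"ty":0,"tz":0.025,"wx":0,"wy":0,"wz":0},{"jaw":0,"tx":0,"ty":0,"tz":0.02,"wx":0,"wy":0,"wz":0},{"jaw":0,"tx":0,"ty":0,"tz":0,"wx":0,"wy":0,"wz":0},{"jaw":0,"tx":0,"ty":0,"tz":0,"wx":0,"wy":0,"wz":0},{"jaw":0,"tx":0,"ty":0,"tz":0,"wx":0,"wy":0,"wz":0}]'|head -4
python3 -m handwheel '[{"jaw":0,"tx":0,"ty":0,"tz":0.02,"wx":0,"wy":0,"wz":0},{"jaw":0,"tx":0,"ty":0,"tz":0,"wx":0,"wy":0,"wz":0},{"jaw":0,"tx":0,"ty":0,"tz":0,"wx":0,"wy":0,"wz":0},{"jaw":0,"tx":0,"ty":0,"tz":0,"wx":0,"wy":0,"wz":0},{"jaw":0,"tx":0,"ty":0,"tz":0,"wx":0,"wy":0,"wz":0}]'|head -4
python3 -m handwheel '[{"jaw":0,"tx":0,"ty":0,"tz":0.015,"wx":0,"wy":0,"wz":0},{"jaw":0,"tx":0,"ty":0,"tz":0,"wx":0,"wy":0,"wz":0},{"jaw":0,"tx":0,"ty":0,"tz":0,"wx":0,"wy":0,"wz":0},{"jaw":0,"tx":0,"ty":0,"tz":0,"wx":0,"wy":0,"wz":0},{"jaw":0,"tx":0,"ty":0,"tz":0,"wx":0,"wy":0,"wz":0}]'|head -4
```

```text
time: 28.35
ee_pos: [0.4872, -0.2201, 0.0616]
orientation: [-2.313, -2.125, 0.001]
force: [-3.6, -5.0, -0.2]
time: 28.77
ee_pos: [0.4872, -0.22, 0.0601]
orientation: [-2.313, -2.125, 0.001]
force: [-3.1, -5.5, -0.6]
time: 29.18
ee_pos: [0.4871, -0.22, 0.0589]
orientation: [-2.313, -2.125, 0.001]
force: [-2.9, -5.0, 0.2]
```

```bash
for i in 1 2; do python3 -m handwheel '[{"jaw":0,"tx":0,"ty":0,"tz":0.013,"wx":0,"wy":0,"wz":0},{"jaw":0,"tx":0,"ty":0,"tz":0,"wx":0,"wy":0,"wz":0},{"jaw":0,"tx":0,"ty":0,"tz":0,"wx":0,"wy":0,"wz":0},{"jaw":0,"tx":0,"ty":0,"tz":0,"wx":0,"wy":0,"wz":0},{"jaw":0,"tx":0,"ty":0,"tz":0,"wx":0,"wy":0,"wz":0}]'|head -4; done
```

```text
time: 29.6
ee_pos: [0.4871, -0.2201, 0.058]
orientation: [-2.313, -2.125, 0.001]
force: [-4.3, -5.9, 0.4]
time: 30.02
ee_pos: [0.4871, -0.22, 0.057]
orientation: [-2.313, -2.125, 0.001]
force: [-3.9, -5.2, -1.8]
```

```bash
for i in 1 2; do python3 -m handwheel '[{"jaw":0,"tx":0,"ty":0,"tz":0.013,"wx":0,"wy":0,"wz":0},{"jaw":0,"tx":0,"ty":0,"tz":0,"wx":0,"wy":0,"wz":0},{"jaw":0,"tx":0,"ty":0,"tz":0,"wx":0,"wy":0,"wz":0},{"jaw":0,"tx":0,"ty":0,"tz":0,"wx":0,"wy":0,"wz":0},{"jaw":0,"tx":0,"ty":0,"tz":0,"wx":0,"wy":0,"wz":0}]'|head -4; done
python3 - <<'E'
from h import *
for c in('scene','top','wrist'):
  capture(c)
  for n in('clamp_grip','clamp_pad'): print(c,n,[ (np.array(d['centre']),d['score']) for d in tip_of(c,n)[:1]])
E
```

```text
time: 30.43
ee_pos: [0.4871, -0.22, 0.056]
orientation: [-2.313, -2.125, 0.001]
force: [-3.7, -6.0, 1.2]
time: 30.85
ee_pos: [0.4872, -0.2201, 0.0555]
orientation: [-2.313, -2.125, 0.001]
force: [-6.5, -5.0, 10.3]
scene clamp_grip [(array([ 0.4869, -0.219 ,  0.063 ]), 0.61)]
scene clamp_pad [(array([ 0.552 , -0.1792,  0.0487]), 0.55)]
top clamp_grip []
top clamp_pad []
wrist clamp_grip [(array([ 0.486 , -0.2221,  0.0636]), 0.72)]
wrist clamp_pad [(array([ 0.551 , -0.1809,  0.0502]), 0.92)]
```

The pad is in firm contact (10 N). I'll release and rise clear.

```bash
python3 -m handwheel '[{"jaw":0.5,"tx":0,"ty":0,"tz":0,"wx":0,"wy":0,"wz":0},{"jaw":0.5,"tx":0,"ty":0,"tz":0,"wx":0,"wy":0,"wz":0},{"jaw":0.5,"tx":0,"ty":0,"tz":0,"wx":0,"wy":0,"wz":0},{"jaw":0.5,"tx":0,"ty":0,"tz":0,"wx":0,"wy":0,"wz":0},{"jaw":0.5,"tx":0,"ty":0,"tz":0,"wx":0,"wy":0,"wz":0}]'
python3 -m handwheel '[{"jaw":0.5,"tx":0,"ty":0,"tz":-0.1,"wx":0,"wy":0,"wz":0},{"jaw":0.5,"tx":0,"ty":0,"tz":-0.3,"wx":0,"wy":0,"wz":0},{"jaw":0.5,"tx":0,"ty":0,"tz":-0.4,"wx":0,"wy":0,"wz":0},{"jaw":0.5,"tx":0,"ty":0,"tz":-0.4,"wx":0,"wy":0,"wz":0},{"jaw":0.5,"tx":0,"ty":0,"tz":-0.4,"wx":0,"wy":0,"wz":0}]'
python3 -m handwheel '[{"jaw":0.5,"tx":0,"ty":0,"tz":-0.1,"wx":0,"wy":0,"wz":0},{"jaw":0.5,"tx":0,"ty":0,"tz":0,"wx":0,"wy":0,"wz":0},{"jaw":0.5,"tx":0,"ty":0,"tz":0,"wx":0,"wy":0,"wz":0},{"jaw":0.5,"tx":0,"ty":0,"tz":0,"wx":0,"wy":0,"wz":0},{"jaw":0.5,"tx":0,"ty":0,"tz":0,"wx":0,"wy":0,"wz":0}]'
python3 - <<'E'
from h import *
im=save('scene','s9')
for c in('scene','wrist'):
  capture(c)
  for n in('clamp_grip','clamp_pad','tall_module'): print(c,n,[ (np.array(d['centre']),d['score']) for d in tip_of(c,n)[:1]])
cv2.imwrite('pics/c9.png',cv2.resize(im[110:230,140:300,::-1],None,fx=5,fy=5,interpolation=cv2.INTER_CUBIC))
E
```

```text
time: 31.72
ee_pos: [0.4877, -0.22, 0.055]
orientation: [-2.314, -2.125, -0.0]
force: [-0.4, -0.3, 0.3]
gripper_width: 0.0403
grip_force: 0.0
time: 32.13
ee_pos: [0.4874, -0.2199, 0.1768]
orientation: [-2.314, -2.125, 0.0]
force: [0.2, -0.7, 0.6]
gripper_width: 0.0457
grip_force: 0.0
time: 32.55
ee_pos: [0.4871, -0.2198, 0.1812]
orientation: [-2.312, -2.123, 0.001]
force: [0.3, -0.4, 0.1]
gripper_width: 0.0457
grip_force: 0.0
scene clamp_grip [(array([ 0.4859, -0.2199,  0.0633]), 0.79)]
scene clamp_pad [(array([ 0.5515, -0.1765,  0.0501]), 0.86)]
scene tall_module [(array([ 0.5472, -0.1791,  0.0122]), 0.49)]
wrist clamp_grip [(array([ 0.4873, -0.2201,  0.0633]), 0.68)]
wrist clamp_pad [(array([ 0.5516, -0.1794,  0.0477]), 0.66)]
wrist tall_module [(array([ 0.5497, -0.1791,  0.0157]), 0.94)]
```

View pics/c9.png

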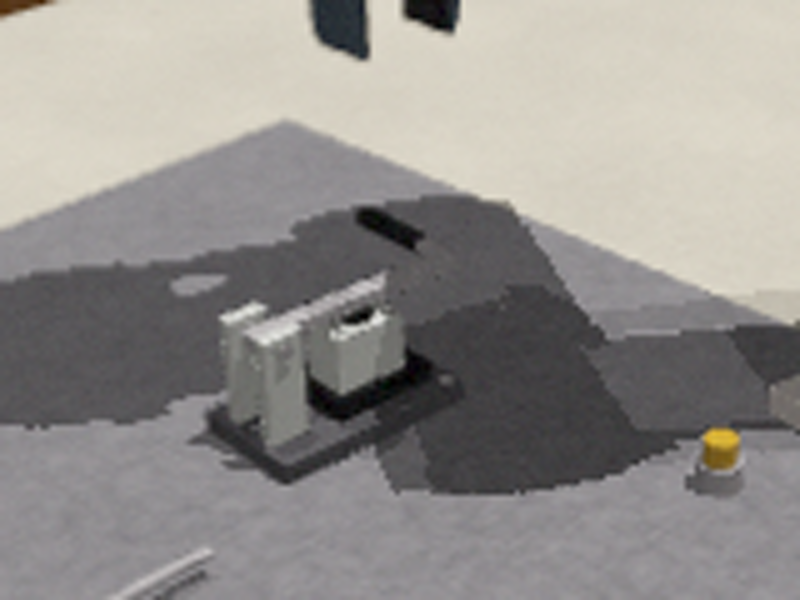

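The crop shows the lever level, its pad on the module at (357,318), and the module upright in the nest. The fingers are clear above. Handing in.

```bash
python3 -c "
from workcell import *
print(finish_job())"
```

```text
the job is handed in; nothing more can be done
None
```

I swung the lever back, seated the tall module flat in the nest, shut the lever with its pad on the module (about 10 N felt at contact), and handed the job in at about 33 s; it returned no verdict, and I didn't re-measure the bystanders afterwards.

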